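# Pin the fork to the hand lever and hold it level over the anvil

### The job

Take the headed pin out of the punch block and drop it fully home through the fork and the lever's eye, where they lie together on the wooden rest, then let go of it. Then lift the joined lever by its balance point on the bar and hold it level over the anvil, the pin's tail right above the round hole in the face and about 30 mm clear of it, ready for me to guide down and close the slack fork with the hammer. Finish while still holding it there, steady and clear of the anvil, and leave the other things on the bench where they are.

Things in the scene. Friction and masses are not known exactly. Their poses are not given: they have to be found in the camera images.
- pin_head (a point): Loose steel pin standing upright, head up, in one of three holes of the punch block. Round head 18 mm across, 28 mm tall; shank 11 mm across, 42 mm long, chamfered tail; 0.08 kg. Head's underside rests on the block's top, 45 mm above the bench. The other two holes hold dark tools, one tapered, one with a thin mushroom top. This point: middle of the head (14 mm from its top and underside). z up the pin.
- pin_tail (a point): Tip of the pin's tail, on its axis, 56 mm below the middle of the head. With the pin home it stands 18 mm out below the fork.
- fork_eye (a point): On the axis of the fork's holes, at the upper face of its upper jaw, at first 64 mm above the bench. x points along the lever to the lever's tail, z up. The pin is home when its head's underside sits on this face (middle of the head 14 mm above it).
- fork: Fork end (clevis), dark steel, loose, 0.22 kg, lying on the rest's front block: 30 mm wide, 24 mm tall; two jaws 7 mm thick, 10 mm apart, each with a 14 mm hole; jaws end 18 mm beyond the holes' axis (+x), closed 24 mm behind it; a round stub 17 mm thick runs back to 56 mm. Only the pin holds it to the lever; it hangs 1 mm slack. Origin on the holes' axis at its underside; x to the lever's tail.
- lever_eye (a point): Hand lever, dark steel, loose, about 0.39 kg: flat eye 26 mm wide, 9 mm thick with a 14 mm hole, lying between the fork's jaws, holes in line; then a bar 14 mm wide, 16 mm tall from 34 to 165 mm from the hole; then a thin round tail to 288 mm. This point: centre of the eye's hole at mid-thickness (also mid-height of the bar), at first 51.5 mm above the bench. x along the bar to the tail, z up.
- balance (a point): Balance point of lever, fork and pin joined: on the bar, middle of its section, 55 mm from the hole's axis towards the tail (true to 5 mm). The bar is gripped here across its 14 mm width; the gap below it is free down to the rest's plank, 10 mm above the bench. x along the bar to the tail, z up.
- anvil_hole (a point): Centre of the mouth of the round through hole, 20 mm across, in the anvil's flat face, 150 mm above the bench. It lies 30 mm from the square heel end; a square hole (22 mm) lies 50 mm further towards the horn. x points along the anvil to the horn, z up.
- anvil: Fixed steel bench anvil on an oak pad: flat face 195 mm long, 75 mm wide, 150 mm above the bench, horn beyond it to 310 mm from the round hole. Origin on the bench under the round hole; x to the horn.
- punch_block: Fixed wooden block 170 x 55 x 45 mm with three holes in a row along its x axis, 55 mm apart, the middle one at its centre. Origin at the centre of its underside.
- rest: Fixed wooden rest: plank 80 mm wide, 10 mm thick, from -60 to 200 mm along x; front block 70 mm wide, top 40 mm above the bench, from -47 to 23 mm, with a clear 26 mm hole for the pin's tail; rear block 70 mm wide, 43.5 mm high, from 130 to 160 mm. Origin on the bench under the front block's hole; x to the lever's tail.
- drift: Bystander: thin dark eight-sided tapered drift, 86 mm long, 12 mm thick, standing in a hole of the punch block. Origin at its lower end.
- punch: Bystander: dark round punch, 71 mm long, 12 mm thick, thin 19 mm mushroom top, standing in a hole of the punch block. Origin at its lower end.
- hammer: Bystander: cross-peen hammer lying on the bench, head 87 mm long and 32 mm high, wooden handle 260 mm long. Origin under its head; the handle runs along -y.
- tongs: Bystander: dark tongs lying on the bench, 290 mm long, 14 mm high. Origin under the rivet; x points to the jaws.
- horseshoe: Bystander: horseshoe lying flat, 115 mm across, 11 mm thick. Origin at its middle.
- wire_brush: Bystander: wire brush lying bristles down, 260 mm long, 36 mm high. Origin at its middle on the bench; handle along -x.
- rivet_tin: Bystander: open tin of rivets, 72 mm across and 55 mm high. Origin at the centre of its underside.
- offcut: Bystander: round steel offcut standing on end, 28 mm across and 60 mm high. Origin at the centre of its underside.
Mind the look-alikes: they are no part of the job. Leave any blue, orange or pink look-alike of the fork alone.

How it is judged:
By the outcome, as a careful person would: the job done as asked, in the order asked, and still so for the second after the job is handed in, while the arm keeps its last pose, push and grip.
It also fails if it takes over 59 s, if anything falls off the work surface, if the arm or the gripper's body presses on something with over 40 N, if the wrist force passes 120 N, or if a joint passes its speed limit or range.

### The arm

A 7-joint arm with a two-finger parallel gripper is mounted at the origin on the work surface. World frame = base frame: x ahead of the robot, y to its left, z up, the work surface at z = 0. Lengths are in mm, angles in degrees, forces in N, time in s.
With the tool pointing down it reaches from about 400 to 925 mm from the base axis. Payload 4.1 kg.
Tool frame: the origin (TCP) lies between the finger pads; the fingertips stand ctrl.finger_overhang ahead of it and the grasp point (between the pads) lies 8 mm behind it (ctrl.finger_overhang is the distance from the TCP to the fingertips, in mm); x points along the fingers, z is the direction in which the jaws open and shut, and the axes are right-handed (so a half turn about x gives the same grasp; the last joint's range is limited). The gripper opens to 85 mm and grips with 20 to 120 N. Pads are 22 mm wide; open, the fingers measure 114 mm over their backs; the gripper's body (76 mm by 85 mm) begins 54 mm behind the grasp point. The pads swing forward as they close: fully open they stand 13 mm farther back than shut.
Start: joints at [57.811, 22.827, 2.584, 88.041, -1.071, 69.15, -2.905], TCP at [290.236, -581.64, 242.347] pointing down, gripper open.
Joint ranges: [-161.44, 161.44], [-28.35, 127.94], [-78.24, 83.42], [0, 140.83], [-78.03, 258.03], [13.02, 114.36], [-168.23, 168.23]. Speed limits (degrees/s): [147.25, 147.25, 180, 180, 180, 180, 180].

### API

Orientations are given as a 3x3 rotation matrix whose columns are the frame's x, y, z axes.
In Python, from rig import ctrl gives the robot as it stands. Calls block until the motion is done:
- ctrl.move_to(position, orientation): joint-space move of the TCP to a pose.
- ctrl.line_to(position, attitude=None, feed=150): straight line of the TCP; attitude=None keeps the orientation; feed is the mean speed in mm/s.
- ctrl.move_j(angles): joint-space move.
- ctrl.let_go() and ctrl.grab(grip_force=None): open the fingers fully, or close them until they stop; grip_force is the grip in N (None keeps the last).
- ctrl.hold(seconds).
- ctrl.ik(position, orientation): joint angles nearest the present ones, or None.
- ctrl.read_state(): the state.
- ctrl.capture(name): name is "scene" or "top"; returns the picture (384x512x3 uint8, red, green, blue); there is no depth.
- ctrl.get_calibration(name): a dict with "mtx" (3x3 intrinsics, pixels), "world_to_cam" (4x4, takes a point from world to camera coordinates). Camera axes: x right, y down, z forward; pixel columns grow to the right and rows downward; lengths in mm; the calibration is good to about 2 mm. A picture is of the moment at which its call begins. get_calibration takes no time and is no camera call.
A pose or a line that the arm cannot do raises ctrl.PlanningError and nothing moves.
- ctrl.close_job(): hands the job in, once; it reports no verdict.
The state is a dict: "clock": time; "joint_pos": joint angles; "joint_vel": joint speeds; "tau": joint torques, N m; "eef_pos": TCP position; "eef_rot": TCP orientation; "force": force on the tool from outside, world axes, zero at the start; "wrist_torque": the same for the moment, N m; "width": finger opening in mm.
Only numpy, scipy, OpenCV 4.12 (cv2) and the standard library are available. Lean on these libraries where they do the work, as an engineer would, in place of code of your own. Each camera call takes 0.05 s, during which the arm holds its last target.

## Working session

There is one attempt and no reset: what is moved stays moved. The work goes in short steps, each a Python script; the robot and the scene stay as the last script left them, time stands still between calls to the robot, and variables do not carry over. Pictures are saved under pics/ and viewed, and the job is handed in when it is done.

```bash
ls; mkdir -p pics; python3 - <<'E'
from rig import ctrl
import cv2
for n in ("scene","top"):
    im=ctrl.capture(n); cv2.imwrite(f"pics/{n}0.png",cv2.resize(im[:,:,::-1],(800,600),interpolation=cv2.INTER_CUBIC))
    cv2.imwrite(f"{n}0_raw.png",im[:,:,::-1])
    c=ctrl.get_calibration(n);print(n,c["mtx"].tolist(),c["world_to_cam"].round(4).tolist())
s=ctrl.read_state();print(s, ctrl.finger_overhang)
E
```

```text
pics
scene [[403.4345337204434, 0.0, 253.33116786652784], [0.0, 403.4345337204434, 196.01523984111745], [0.0, 0.0, 1.0]] [[-0.8725, 0.4881, -0.0236, 478.7375], [0.3028, 0.502, -0.8101, -15.0736], [-0.3836, -0.7139, -0.5858, 1505.1104], [0.0, 0.0, 0.0, 1.0]]
top [[431.98323059218484, 0.0, 250.6590280069294], [0.0, 431.98323059218484, 193.2542087649455], [0.0, 0.0, 1.0]] [[-0.0153, -0.9999, -0.0028, -62.6565], [-0.9974, 0.0155, -0.0706, 507.9105], [0.0707, 0.0017, -0.9975, 1322.6467], [0.0, 0.0, 0.0, 1.0]]
{'clock': 0.1, 'joint_pos': array([57.81185018, 22.86695008,  2.58086612, 88.10593402, -1.07237822,
       69.14967292, -2.90700127]), 'joint_vel': array([ 0.02287418, -0.12794299,  0.02727789, -0.12059195, -0.05923973,
       -0.033263  ,  0.00947873]), 'tau': array([ 2.80924200e-03, -4.76264584e+01,  1.36948809e+00, -2.54952013e+01,
        1.18742257e-02,  5.03165953e-03,  3.86912177e-05]), 'eef_pos': array([ 289.9731625 , -581.13265747,  241.38367008]), 'eef_rot': array([[-8.60825205e-04,  8.94783022e-01,  4.46500394e-01],
       [ 1.48593369e-03,  4.46501211e-01, -8.94781795e-01],
       [-9.99998525e-01, -1.06780745e-04, -1.71394773e-03]]), 'force': array([ 0.24877117, -0.1902614 ,  0.60371574]), 'wrist_torque': array([-0.01723808, -0.03318034, -0.03065528]), 'width': 85.2265225542396} 11.0
```

View pics/scene0.png

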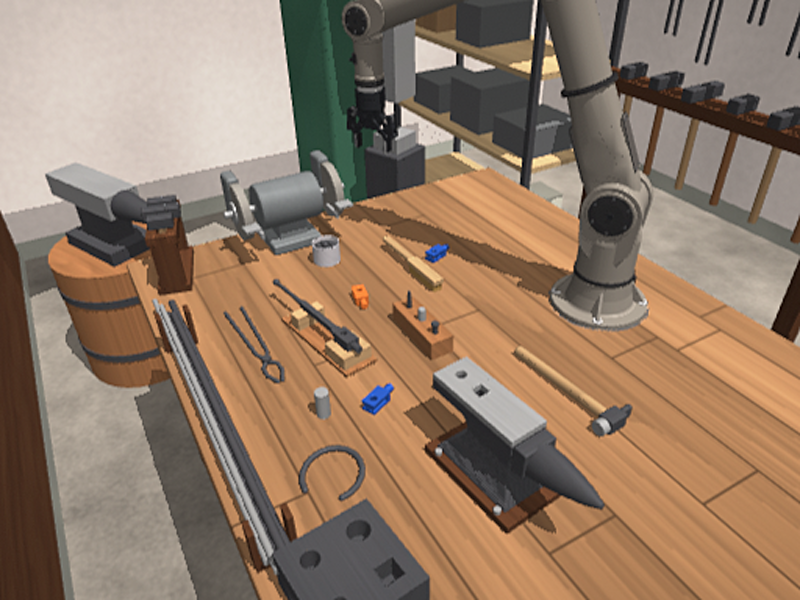

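View pics/top0.png

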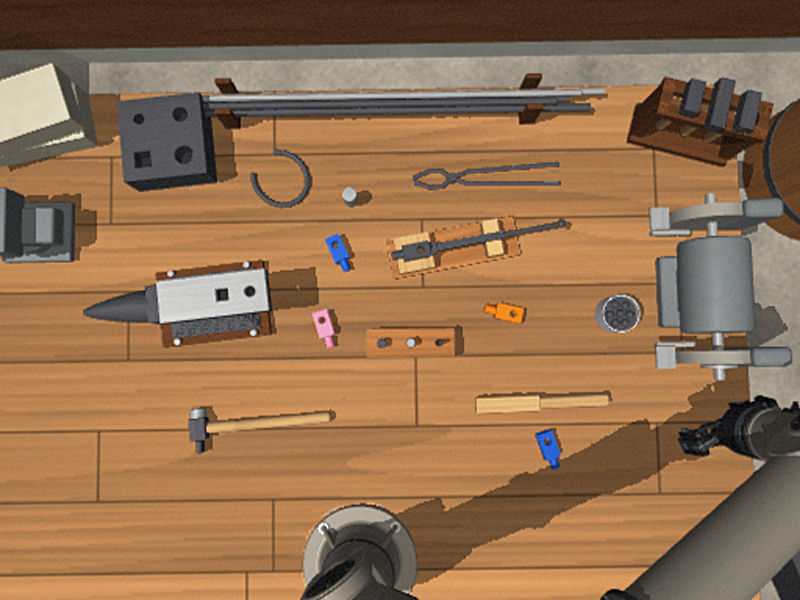

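The middle item in the punch block (top ≈(411,342) in the 800x600 view) is the light pin, with dark tools on either side. The fork and lever are on the rest: eye ≈(425,249), tail ≈(563,224). The anvil's round hole is at ≈(250,292). I'll zoom in next.

```bash
python3 - <<'E'
import cv2,numpy as np
t=cv2.imread("top0_raw.png");s=cv2.imread("scene0_raw.png")
def crop(im,x,y,w,h,k): return cv2.resize(im[y:y+h,x:x+w],None,fx=k,fy=k,interpolation=cv2.INTER_NEAREST)
a=crop(t,230,130,160,110,5);cv2.imwrite("pics/c1.png",a)
b=crop(t,90,160,100,70,8);cv2.imwrite("pics/c2.png",b)
c=crop(s,160,160,140,100,5);cv2.imwrite("pics/c3.png",c)
E
```

```text
(no output)
```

View pics/c1.png

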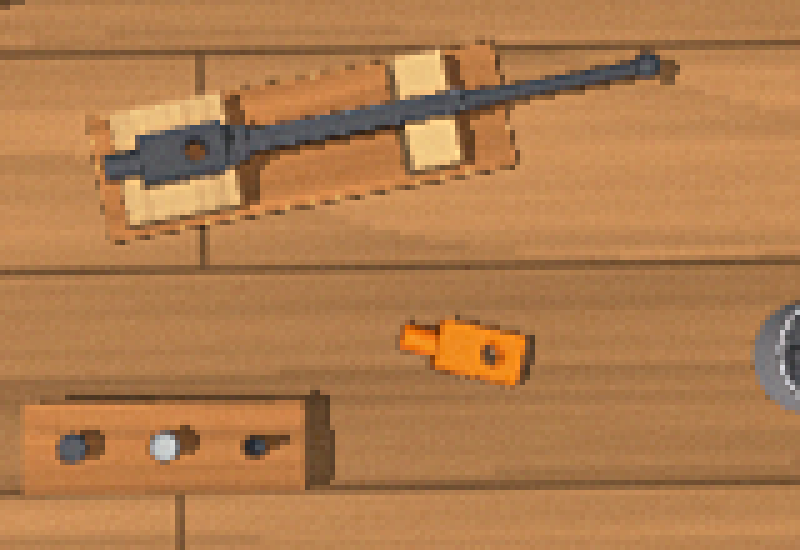

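View pics/c2.png

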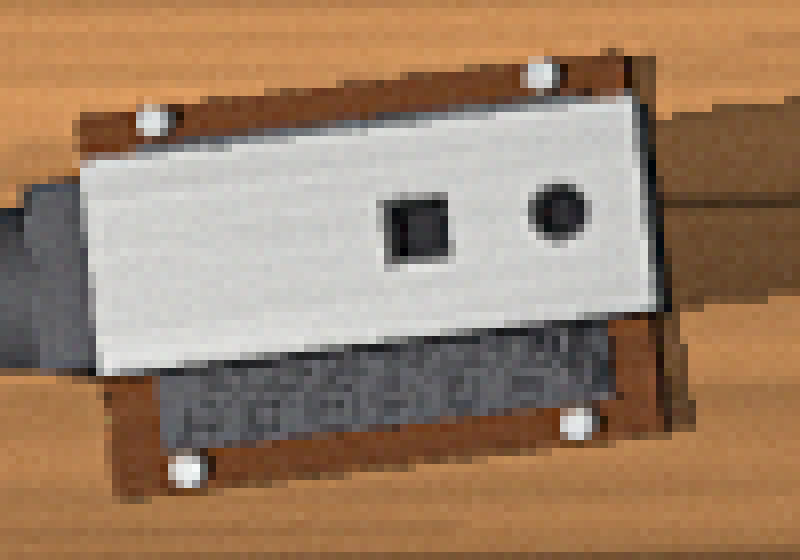

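View pics/c3.png

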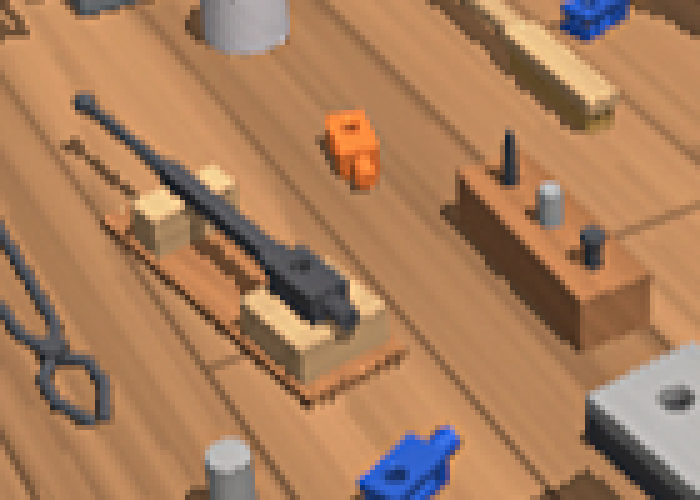

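```bash
cat > h.py <<'E'
import numpy as np, cv2, json
from rig import ctrl
def cal(n):
    c=ctrl.get_calibration(n); return np.array(c["mtx"]),np.array(c["world_to_cam"])
def ray(n,uv):
    K,T=cal(n); R=T[:3,:3]; d=R.T@np.linalg.solve(K,[uv[0],uv[1],1]); o=-R.T@T[:3,3]; return o,d
def onz(n,uv,z):
    o,d=ray(n,uv); return o+d*(z-o[2])/d[2]
def proj(n,p):
    K,T=cal(n); q=T[:3,:3]@np.asarray(p,float)+T[:3,3]; q=K@q; return q[:2]/q[2]
def tri(u1,u2):
    A=[];b=[]
    for n,u in (("top",u1),("scene",u2)):
        o,d=ray(n,u); d=d/np.linalg.norm(d); M=np.eye(3)-np.outer(d,d); A.append(M); b.append(M@o)
    return np.linalg.lstsq(np.vstack(A),np.hstack(b),rcond=None)[0]
E
python3 - <<'E'
from h import *
for n in("top","scene"):
    print(n,ray(n,(0,0))[0].round(0))
t=cv2.imread("top0_raw.png").astype(float)
g=t.mean(2); hsv=cv2.cvtColor(t.astype(np.uint8),cv2.COLOR_BGR2HSV)
def roi(x0,y0,x1,y1,f):
    m=np.zeros(g.shape); m[y0:y1,x0:x1]=f[y0:y1,x0:x1]; ys,xs=np.mgrid[:m.shape[0],:m.shape[1]]
    return np.array([(m*xs).sum(),(m*ys).sum()])/m.sum(),m.sum()
print("pinpatch");print(t[214:224,258:270,0].astype(int))
print("hole B-R");print((t[153:167,258:280,2]-t[153:167,258:280,0]).astype(int))
print("anvil hole");print(g[180:193,154:166].astype(int))
E
```

```text
top [ 412.  -73. 1355.]
scene [1000.  848.  881.]
pinpatch
[[ 72  69  76  72  72  73  78  80  73  72  76  76]
 [ 75  70  75  65  66  60  66  61  35  39  62  74]
 [ 68  67  57  88  96  94  60  33  39  30  36  56]
 [ 68  66  81 166 191 200 149  56  37  37  37  33]
 [ 75  52 141 199 206 205 221 105  37  38  39  35]
 [ 70  56 173 205 199 200 216 128  46  41  42  45]
 [ 77  57 153 199 201 208 213  97  40  55  44  78]
 [ 71  69  73 163 195 201 157  65  69  78  72  73]
 [ 67  72  68  64  80  67  66  64  75  72  72  73]
 [ 66  71  70  61  68  62  68  64  66  70  64  66]]
hole B-R
[[107 105 105 108 105 105 111 113 109 112 112 114 112 109 106 103 117  80
   77  80  74 136]
 [108 109 107 111 113 110 113 111 113 100 110 117  50  39  14 -27 105  60
   64  69  58 123]
 [112 112 108 113 116 114  83  50  47  14 -19 -19 -14 -11 -12 -11 -14 -13
   -1   3 -18  14]
 [116  90  53  47  17 -15 -19 -16 -13 -11  -6  -7 -11  -7  -4  -6  -7  -5
   -6  -6  -9 -13]
 [-27 -20 -20 -12 -13  -8  -6  -5  -9 -12 -10 -11  -6  -5  -4  -6  -2  -2
    0  -5   0  -2]
 [-17  -8  -6  -4  -4  -2  -1  -5  -8  -1  25  25  -4  -
[... 756 characters left out ...]
6 108
  111  99  76  70]]
anvil hole
[[196 197 198 198 202 202 199 203 202 205 206 200]
 [200 203 202 206 205 203 207 208 206 201 201 202]
 [204 205 208 203 200 183 183 193 206 202 200 198]
 [202 210 209 167 108  64  50  97 179 206 204 202]
 [203 213 168  75  36  25  28  23  79 194 204 200]
 [203 208  98  40  20  41  53  36  28 142 198 205]
 [203 195  92  31  25  45  49  41  33 136 203 200]
 [205 218 113  32  16  44  52  46  37 153 202 200]
 [203 214 167  77  15  29  30  46  91 192 209 202]
 [203 209 220 155  96  70  79 117 179 207 205 202]
 [204 201 207 216 200 163 178 217 209 208 205 197]
 [206 207 208 207 211 213 208 211 205 204 205 200]
 [205 205 202 198 202 202 199 201 200 199 199 197]]
```

```bash
cat > meas.py <<'E'
from h import *
t=cv2.imread("top0_raw.png").astype(float);g=t.mean(2)
ys,xs=np.mgrid[:384,:512]
def cen(w,x0,y0,x1,y1):
    s=np.s_[y0:y1,x0:x1]; w=w[s]; return np.array([(w*xs[s]).sum(),(w*ys[s]).sum()])/w.sum(), w.sum()
w=np.clip((t[:,:,0]-80)/120,0,1)
c,a=cen(w,258,214,268,224); pin=onz("top",c,73); print("pin",c,a,pin.round(1))
br=t[:,:,2]-t[:,:,0]
c,a=cen(np.clip((br+5)/85,0,1),266,157,272,163); fe=onz("top",c,52); print("eye",c,a,fe.round(1))
w=np.clip((200-g)/160,0,1)
c,a=cen(w,155,182,165,191); ah=onz("top",c,150); print("anvil round",c,a,ah.round(1))
c,a=cen(w,136,183,148,196); sq=onz("top",c,150); print("anvil sq",c,a,sq.round(1), np.linalg.norm(sq-ah))
# lever: mask dark grey blue
def bar(x0,x1,y0,y1,z,name):
    P=[]
    for x in range(x0,x1):
        col=np.clip((60-br[y0:y1,x])/60,0,1); col[col<.3]=0
        P.append(onz("top",(x,(col*np.arange(y0,y1)).sum()/col.sum()),z))
    P=np.array(P); k=np.polyfit(P[:,1],P[:,0],1); print(name,"slope",k, "yaw deg (toward -y)",np.degrees(np.arctan2(-k[0],-1)),"x at eye y",np.polyval(k,fe[1]), np.std(P[:,0]-np.polyval(k,P[:,1])))
bar(283,306,144,165,59.5,"bar"); bar(328,355,140,155,51.5,"tail"); bar(283,356,140,165,55,"all")
print("dist eye..", )
E
python3 meas.py
python3 - <<'E'
import cv2,numpy as np
t=cv2.imread("top0_raw.png").astype(int);br=t[:,:,2]-t[:,:,0]
m=((br<30)&(t.mean(2)<130)).astype(np.uint8)
for y in range(138,170): print(y,''.join('#' if v else '.' for v in m[y,245:365]))
E
```

```text
pin [262.35159285 218.96348096] 21.450000000000003 [ 426.1 -104.    73. ]
eye [268.58683927 159.85436893] 10.905882352941177 [ 605.4 -126.6   52. ]
anvil round [159.36909643 185.98589   ] 39.12708333333334 [521.9 184.7 150. ]
anvil sq [141.56612648 188.13544599] 60.67916666666666 [516.6 234.6 150. ] 50.16675312041619
bar slope [-1.73783505e-01  5.82321965e+02] yaw deg (toward -y) 170.1413973134204 x at eye y 604.3197797651743 0.2993812332067929
tail slope [-1.74360786e-01  5.83301544e+02] yaw deg (toward -y) 170.10929432268074 x at eye y 605.3724316582875 0.3512567084920867
all slope [-1.73965753e-01  5.83005896e+02] yaw deg (toward -y) 170.13126169690327 x at eye y 605.0267797266132 0.43684664485637703
dist eye..
138 ........................................................................................................................
139 ........................................................................................................................
140 ........................................................................................................................
1
[... 2923 characters left out ...]
...........................................................................
165 ......####...##########.................................................................................................
166 ..............####......................................................................................................
167 ........................................................................................................................
168 ........................................................................................................................
169 ........................................................................................................................
```

Pin top ≈ (426.1, -104.0). Eye ≈ (605.3, -126.6), and both the hole and the lever line agree on it. Anvil hole ≈ (521.9, 184.7), with the square hole 50.2 mm away as expected. Lever direction u ≈ (0.171, -0.985). I'll check reachability, then go for the pin.

```bash
cat >> h.py <<'E'
U=np.array([0.1713,-0.9852,0.]);U/=np.linalg.norm(U)
X=np.array([0,0,-1.]); 
def ori(zj):
    zj=np.asarray(zj,float); return np.column_stack([X,np.cross(zj,X),zj])
N=np.array([-U[1],U[0],0.])   # (.985,.171)
PIN=np.array([426.1,-104.0,0]); EYE=np.array([605.3,-126.6,0]); HOLE=np.array([521.9,184.7,0])
BAL=EYE+55*U; FIN=HOLE+55*U
def st(msg=""):
    s=ctrl.read_state(); print(msg,"t",round(s["clock"],2),"p",s["eef_pos"].round(2),"F",s["force"].round(1),"w",round(s["width"],1)); return s
E
python3 - <<'E'
from h import *
for sg in (1,-1):
    O=ori(sg*N)
    for p,z in ((PIN,59),(PIN,140),(EYE,140),(EYE,78),(BAL,43.5),(FIN,202),(FIN,260)):
        q=ctrl.ik(p+[0,0,z],O); print(sg,z,None if q is None else np.round(q,0))
E
```

```text
1 59 [ 30.  17. -25. 126.  11.  40.   7.]
1 140 [ 32.   9. -26. 122.   5.  50.  13.]
1 140 [ 28.  27. -26.  98.  13.  58.   7.]
1 78 [ 27.  31. -26. 101.  17.  52.   4.]
1 43.5 [ 29.  35. -22.  99.  17.  50.   9.]
1 202 [ 16.  18. -42. 104.  13.  63. -20.]
1 260 [ 17.  15. -42. 100.  11.  69. -18.]
-1 59 [   8.   16.    0.  126.   -0.   38. -162.]
-1 140 [  12.    8.   -5.  122.    1.   50. -163.]
-1 140 [   4.   25.    5.   99.   -3.   56. -160.]
-1 78 [   2.   29.    7.  102.   -5.   50. -158.]
-1 43.5 [   5.   34.   11.   99.   -8.   47. -151.]
-1 202 [ 33.  26. -66. 104.  26.  67. 149.]
-1 260 [ 34.  22. -66. 100.  21.  72. 153.]
```

```bash
python3 - <<'E'
from h import *
O=ori(N)
ctrl.move_to(PIN+[0,0,150],O); st("over")
ctrl.line_to(PIN+[0,0,60],feed=100); st("down")
cv2.imwrite("pics/s1.png",cv2.resize(ctrl.capture("scene")[150:270,200:340,::-1],None,fx=5,fy=5,interpolation=cv2.INTER_NEAREST))
E
```

```text
over t 1.93 p [ 426.55 -105.34  150.24] F [0.9 0.3 0.3] w 85.5
down t 2.98 p [ 426.65 -104.08   60.45] F [0.1 0.5 0.1] w 85.5
```

View pics/s1.png

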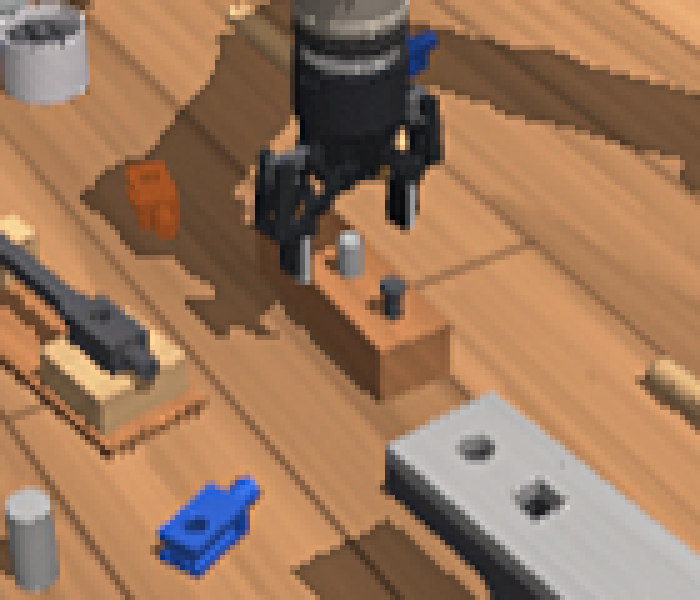

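The open fingers straddle the light pin (head ≈(350,253) in the crop), clear of the dark tools. I'll grab it now.

```bash
python3 - <<'E'
from h import *
ctrl.grab(50); s=st("grab"); ctrl.hold(0.2); s=st("h")
print("wt",s["wrist_torque"].round(2))
E
```

```text
grab t 3.67 p [ 426.18 -104.02   60.23] F [-0.8  0.2  3.7] w 16.3
h t 3.87 p [ 426.18 -104.05   60.19] F [-1.2  0.1  4.7] w 16.1
wt [ 0.06  0.28 -0.01]
```

```bash
python3 - <<'E'
from h import *
s=ctrl.read_state(); p=s["eef_pos"]; 
ctrl.line_to([426.1,-104,156],feed=120); st("up")
ctrl.line_to(EYE+[0,0,156],feed=150); ctrl.hold(0.3); st("over eye")
im=ctrl.capture("scene"); cv2.imwrite("s2_raw.png",im[:,:,::-1]); cv2.imwrite("pics/s2.png",cv2.resize(im[120:250,180:300,::-1],None,fx=5,fy=4.6,interpolation=cv2.INTER_NEAREST))
im=ctrl.capture("top"); cv2.imwrite("pics/t2.png",cv2.resize(im[110:210,210:350,::-1],None,fx=5,fy=5,interpolation=cv2.INTER_NEAREST))
E
```

```text
up t 4.82 p [ 425.39 -103.88  155.22] F [ 0.3  0.1 -0.8] w 16.4
over eye t 6.47 p [ 605.05 -126.69  156.19] F [ 0.3  0.7 -1.4] w 16.1
```

View pics/s2.png

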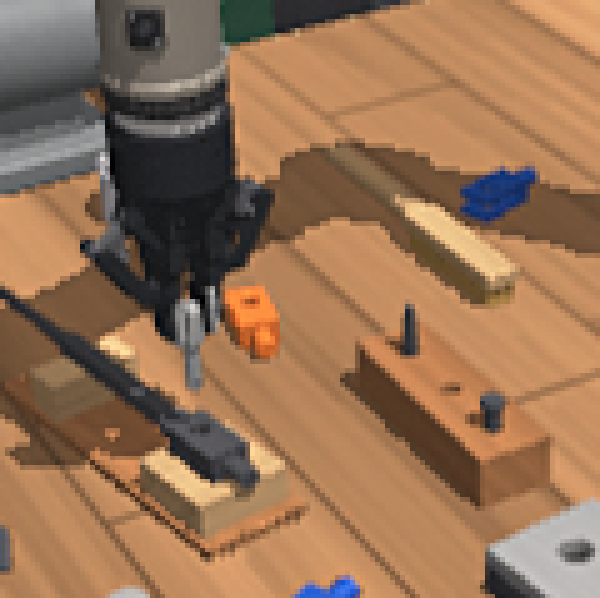

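View pics/t2.png

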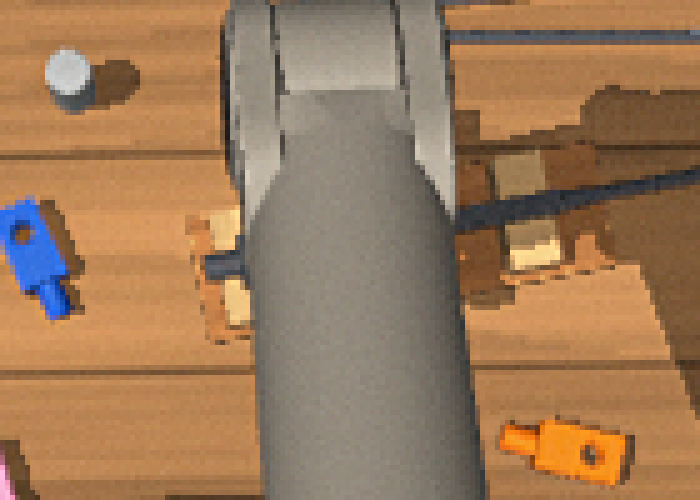

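```bash
python3 - <<'E'
from h import *
im=cv2.imread("s2_raw.png")
print("eye64",proj("scene",EYE+[0,0,64]).round(1)); 
for z in(99,110,120,125):print(z,proj("scene",EYE+[0,0,z]).round(1))
print(im.mean(2)[180:218,208:232].astype(int))
E
```

```text
eye64 [219.  212.1]
99 [218.3 203.6]
110 [218.  200.9]
120 [217.8 198.3]
125 [217.6 197.1]
[[ 64  25  41  26  26  24  21  27  63  73  47  22  24  24  37  36  55 132
  141 135 129 128 132 135]
 [ 38  41  57  44  26  24  32  37  62  50  16  23  20  22  40  35  92 133
  130 130 128 125 126 136]
 [ 39  42  49  48  27  31  38  41  59  46  11  21  34  83 147  43 109 137
  136 139 147 149 148 151]
 [ 38  38  36  38  31  36  38  39  65  86   8  16  31  93 181  44  94 144
  154 151 155 161 155 153]
 [ 37  37  37  38  30  32  35  38  83 115  11   2   5  61 156  64  95 151
  156 154 147 148 134 133]
 [ 32  37  32  33  30  30  29  73 136 149 149  66   0  62 160  93  93 144
  157 154 130  98  80 110]
 [ 44  40  35  26  29  25  47 115 145 170 213 161  14  51 144  92  70  99
  148 156 146 136 131 142]
 [ 66  58  53  23  24  20  55 131 132 144 200 183  41  40 124  81  47  80
  111 158 156 155 155 154]
 [124 114  84  15  24  27  53 135 144  97 162 145  52  38 127 101  39  75
   93 148 156 154 154 153]
 [154 148 102   7  19  34  49 129 145  77 141 135  79  28 118 134  45  72
   91 133 158 156 155 150]
[... 2129 characters left out ...]
66  52  46  76  76  74  72  70  72  92  87  81  80  89 108 138 165
  142 135 133 118 103 121]
 [ 80  79  78  81  47  85  91  94  94  89  76  72  60  56  81  87 111 163
  160 149 135 132 114 104]
 [ 79  81  84  95  49  52  65  90  94  86  62  70  48  53  83  88  85 104
  138 157 153 134 130 109]
 [ 78  80  80  79  65  28  37  66  85  94  85  88  74  81  91  90  86  83
   88 126 164 163 132 125]
 [ 78  78  78  79  83  89  33  36  57  86  96  93  91  91  91  89  89  88
   86  90 126 156 163 140]
 [ 76  74  73  72  79 100  36  37  38  57  82  95  91  91  90  90  90  91
   89  80  74 103 199 175]
 [ 76  68  70 114 147  80  27  39  38  36  51  77  89  94  91  91  92  84
   82  64  57  91 207 196]]
```

The scene view puts the shank at about column 218.3 at the tail, with the eye within ~1 px of its predicted spot. I'll lower it with force monitoring.

```bash
python3 - <<'E'
from h import *
f0=ctrl.read_state()["force"]
ctrl.line_to(EYE+[0,0,127],feed=100); ctrl.hold(0.1); f0=ctrl.read_state()["force"]; st("tail 70")
z=127
while z>80.5:
    z-=2.5 if z>110 else 5
    z=max(z,80.5)
    ctrl.line_to(EYE+[0,0,z],feed=40); s=st(f"z{z} tail{z-57.2:.1f}")
    d=s["force"]-f0
    if d[2]>4 or np.hypot(*d[:2])>5: print("contact"); break
E
```

```text
tail 70 t 7.11 p [ 605.79 -126.56  127.47] F [-0.3 -0.5 -0.3] w 16.0
z124.5 tail67.3 t 7.36 p [ 605.39 -126.62  124.7 ] F [-0.8 -0.8 -0.3] w 16.3
z122.0 tail64.8 t 7.61 p [ 605.12 -126.6   121.79] F [ 0.1  0.5 -0.4] w 16.2
z119.5 tail62.3 t 7.86 p [ 605.13 -126.56  119.25] F [ 0.4  0.9 -0.2] w 16.3
z117.0 tail59.8 t 8.11 p [ 605.13 -126.6   116.76] F [-0.1 -0.4 -0.4] w 16.3
z114.5 tail57.3 t 8.36 p [ 605.13 -126.58  114.26] F [ 0.4 -0.1 -1.8] w 16.1
z112.0 tail54.8 t 8.61 p [ 605.15 -126.61  111.78] F [-0.2  0.5 -1.2] w 16.5
z109.5 tail52.3 t 8.86 p [ 605.14 -126.57  109.3 ] F [ 0.1  0.1 -1. ] w 16.2
z104.5 tail47.3 t 9.13 p [ 604.94 -126.55  104.01] F [-0.8  0.6  0.2] w 16.1
z99.5 tail42.3 t 9.41 p [ 604.98 -126.57   99.07] F [ 1.2  0.6 -0.9] w 16.0
z94.5 tail37.3 t 9.68 p [ 605.   -126.57   94.12] F [-0.3  0.1 -0.2] w 16.2
z89.5 tail32.3 t 9.96 p [ 604.99 -126.54   89.1 ] F [-0.3 -0.3 -1. ] w 16.0
z84.5 tail27.3 t 10.23 p [ 604.97 -126.57   84.08] F [-0.2  1.  -1.6] w 16.5
z80.5 tail23.3 t 10.48 p [ 605.03 -126.6    80.16] F [-0.9  0.6 -0.5] w 16.1
```

The whole descent was free of contact. I'll seat it and let go.

```bash
python3 - <<'E'
from h import *
for z in (79.8,79.2,78.7):
    ctrl.line_to(EYE+[0,0,z],feed=20); s=st(f"z{z}")
    if s["force"][2]>3: break
im=ctrl.capture("scene"); cv2.imwrite("pics/s3.png",cv2.resize(im[150:250,180:300,::-1],None,fx=6,fy=6,interpolation=cv2.INTER_NEAREST))
E
```

```text
z79.8 t 10.73 p [ 605.36 -126.61   79.85] F [ 0.6 -0.3 -0.6] w 16.4
z79.2 t 10.98 p [ 605.46 -126.63   79.35] F [-0.2  0.3 -0. ] w 16.1
z78.7 t 11.23 p [ 605.5  -126.64   79.29] F [-1.7 -0.   4.3] w 16.2
```

View pics/s3.png

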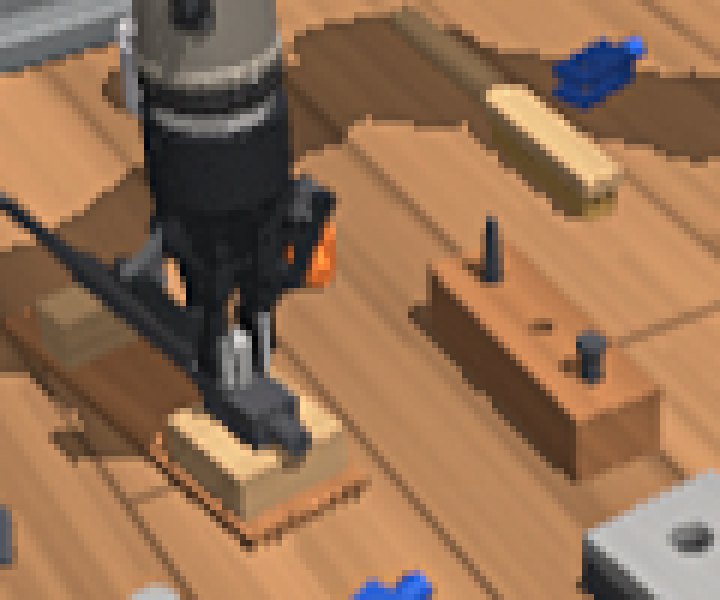

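Contact came at z 79.3 against a predicted 79.2, so the head is on the fork. I'll release, back off along the bar side and look.

```bash
python3 - <<'E'
from h import *
ctrl.let_go(); st("rel")
ctrl.line_to(EYE+[0,0,150],feed=120)
ctrl.move_to(np.array([480,-260,220.]),ori(N)); st("away")
for n,b in (("scene",np.s_[150:250,180:300]),("top",np.s_[130:200,240:360])):
    im=ctrl.capture(n); cv2.imwrite(f"{n}4_raw.png",im[:,:,::-1]); cv2.imwrite(f"pics/{n}4.png",cv2.resize(im[b][:,:,::-1],None,fx=6,fy=6,interpolation=cv2.INTER_NEAREST))
E
```

```text
rel t 11.96 p [ 605.29 -126.6    78.67] F [ 0.  -0.1  0.2] w 85.4
away t 13.5 p [ 480.75 -258.43  219.32] F [0.4 0.2 0.1] w 85.4
```

View pics/scene4.png

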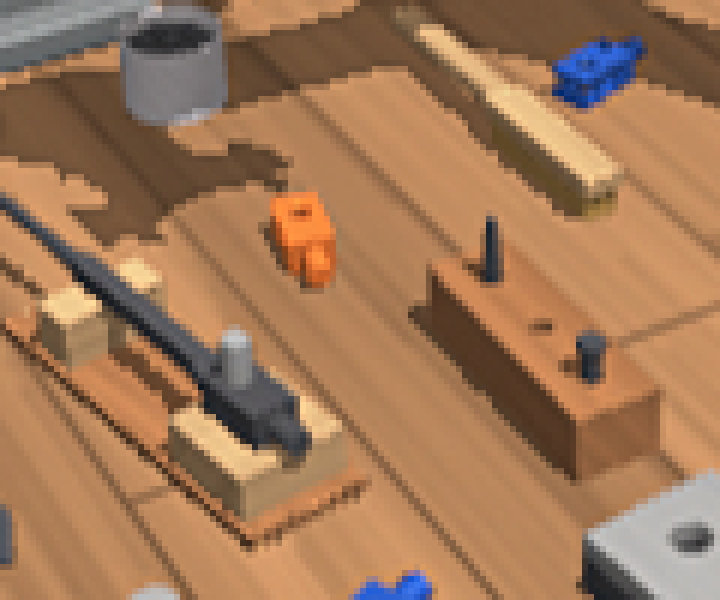

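View pics/top4.png

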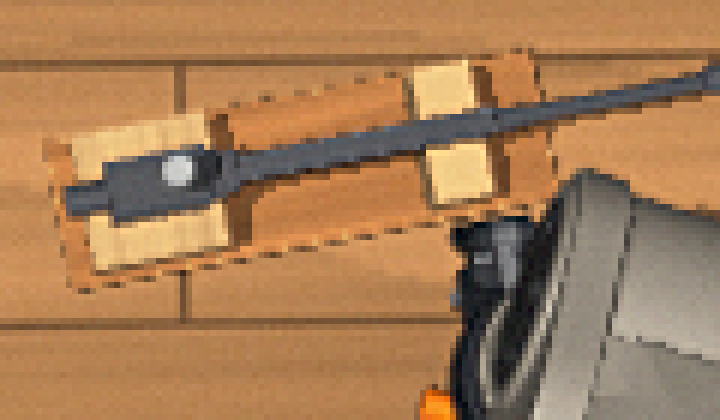

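The pin stands upright and seated in the fork: head ≈(235,360) in the scene crop and (178,170) in the top crop. Next I'll measure its position and grip the bar at the balance point.

```bash
python3 - <<'E'
from h import *
t=cv2.imread("top4_raw.png").astype(float)
w=np.clip((t[:,:,0]-110)/90,0,1); s=np.s_[153:164,264:276]; ys,xs=np.mgrid[:384,:512]
w=w[s]*(np.ptp(t,axis=2)[s]<40); c=[(w*xs[s]).sum()/w.sum(),(w*ys[s]).sum()/w.sum()]; print(c,w.sum(),onz("top",c,92).round(1))
ctrl.move_to(BAL+[0,0,120],ori(N)); ctrl.line_to(BAL+[0,0,43.5],feed=100); st("down")
ctrl.grab(110); ctrl.hold(0.2); s=st("grab"); print(s["wrist_torque"].round(2))
im=ctrl.capture("scene"); cv2.imwrite("pics/s5.png",cv2.resize(im[130:250,160:300,::-1],None,fx=5,fy=5,interpolation=cv2.INTER_NEAREST))
E
```

```text
[np.float64(269.15691951360736), np.float64(157.89287782281414)] 19.18888888888889 [ 605.3 -126.7   92. ]
down t 15.28 p [ 615.36 -180.82   44.11] F [ 0.7 -0.8 -0.1] w 85.1
grab t 16.15 p [ 614.95 -180.78   43.93] F [-1.8  1.   5. ] w 11.7
[0.1  0.23 0.02]
```

View pics/s5.png

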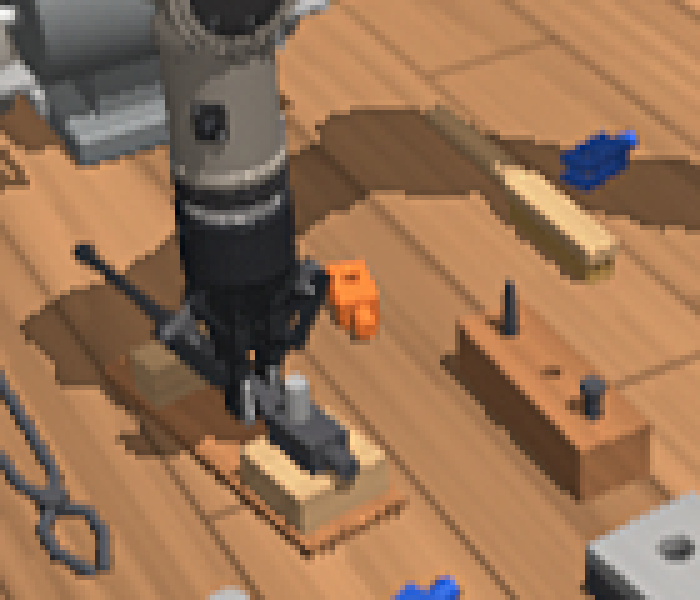

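```bash
python3 - <<'E'
from h import *
ctrl.line_to(BAL+[0,0,60],feed=40); st("lift16")
ctrl.line_to(BAL+[0,0,228],feed=120); s=st("up"); print(s["wrist_torque"].round(2))
im=ctrl.capture("scene"); cv2.imwrite("pics/s6.png",cv2.resize(im[90:230,140:300,::-1],None,fx=5,fy=4.3,interpolation=cv2.INTER_NEAREST))
E
```

```text
lift16 t 16.77 p [ 614.35 -180.8    59.69] F [ 0.3  0.5 -6.7] w 11.9
up t 18.32 p [ 614.11 -180.71  226.88] F [-0.7 -0.9 -6.5] w 11.8
[ 0.05 -0.    0.03]
```

View pics/s6.png

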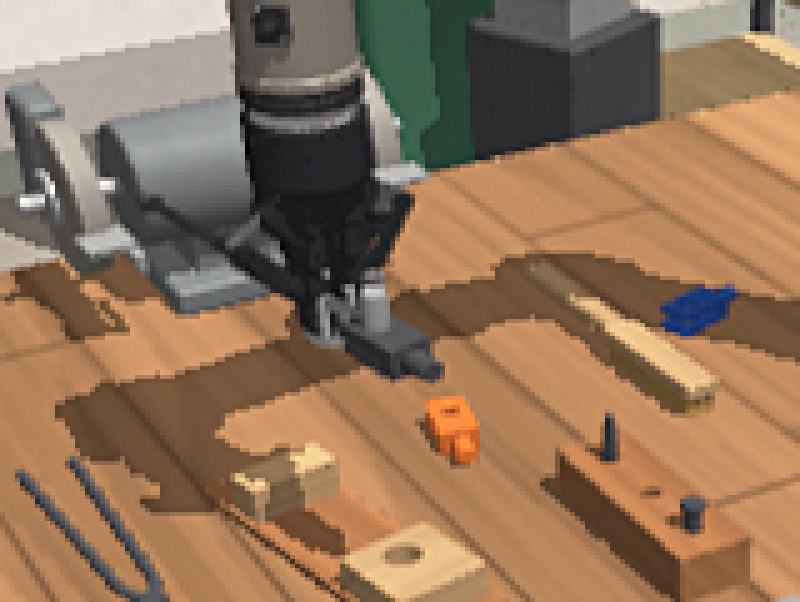

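The joined lever lifted level: 6.6 N, and the moment is about 0.05 N m. I'll carry it over the anvil now.

```bash
python3 - <<'E'
from h import *
ctrl.line_to(FIN+[0,0,228],feed=90); ctrl.hold(0.5); st("over")
ctrl.line_to(FIN+[0,0,204],feed=40); ctrl.hold(0.8); s=st("dn"); print(s["wrist_torque"].round(2),s["eef_rot"].round(3).tolist())
for n,b in (("scene",np.s_[150:300,220:380]),("top",np.s_[130:230,100:240])):
    im=ctrl.capture(n); cv2.imwrite(f"{n}7_raw.png",im[:,:,::-1]); cv2.imwrite(f"pics/{n}7.png",cv2.resize(im[b][:,:,::-1],None,fx=4 if n=="scene" else 5,fy=4 if n=="scene" else 5,interpolation=cv2.INTER_NEAREST))
E
```

```text
over t 22.6 p [531.31 130.51 228.  ] F [ 0.7 -0.5 -6. ] w 11.9
dn t 24.15 p [531.31 130.53 203.98] F [-0.   0.3 -6.3] w 12.0
[-0.03 -0.02  0.02] [[-0.0, -0.171, 0.985], [0.0, 0.985, 0.171], [-1.0, 0.0, -0.0]]
```

View pics/scene7.png

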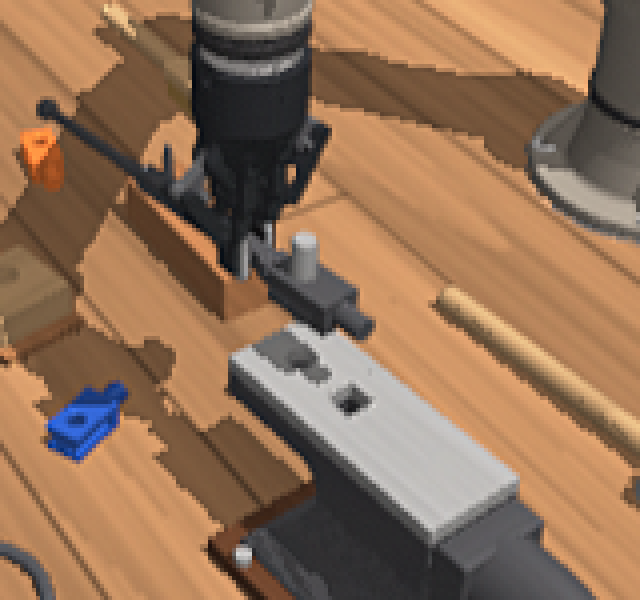

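View pics/top7.png

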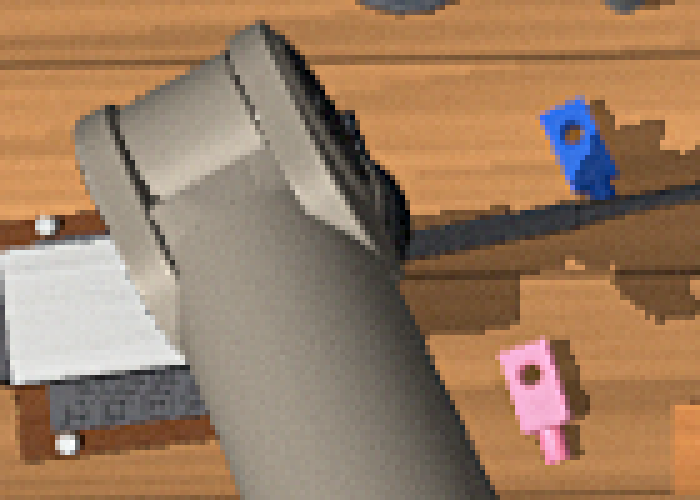

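```bash
python3 - <<'E'
from h import *
s0=cv2.imread("scene0_raw.png").astype(float); s4=cv2.imread("scene4_raw.png").astype(float); s7=cv2.imread("scene7_raw.png").astype(float)
ys,xs=np.mgrid[:384,:512]
def head(im,u0,v0,r=9):
    s=np.s_[v0-r:v0+r,u0-r:u0+r]; g=im[s]; m=((np.ptp(g,axis=2)<30)&(g.mean(2)>105)).astype(np.uint8)
    n,l,stt,c=cv2.connectedComponentsWithStats(m); k=1+np.argmax(stt[1:,4]); print(stt[k], (c[k]+[u0-r,v0-r]).round(2)); return c[k]+[u0-r,v0-r]
print("rest: expect",proj("scene",EYE+[0,0,78]).round(2)); a=head(s4,219,210)
E2=HOLE+[0,0,0]
print("now expect",proj("scene",HOLE+[0,0,78+160.07]).round(2)); b=head(s7,296,214)
# anvil hole
g=s0.mean(2); print("hole expect",proj("scene",HOLE+[0,0,150]).round(2)); 
p=proj("scene",HOLE+[0,0,150]).astype(int); sl=np.s_[p[1]-6:p[1]+7,p[0]-9:p[0]+10]; print(p); print(g[sl].astype(int))
print(tri((159.37,185.99),p))
sp=proj("scene",[516.6,234.6,150]);print("sq",sp)
E
```

```text
rest: expect [218.73 208.72]
[ 7  4  5 10 38] [219.32 209.34]
now expect [295.46 212.74]
[ 6  3  7 13 61] [295.93 213.77]
hole expect [294.23 238.47]
[294 238]
[[132 131 130 144 149 176 175 188 186 183 183 183 183 183 181 179 180 184
  178]
 [130 145 149 175 175 188 185 184 184 183 184 183 182 182 182 181 179 180
  182]
 [148 176 176 187 183 182 182 184 184 184 185 185 183 183 184 183 182 180
  179]
 [175 188 186 185 184 182 182 184 184 186 186 187 186 184 184 185 184 183
  182]
 [188 185 183 184 184 184 184 188 191 186 180 177 188 189 185 184 183 184
  185]
 [188 185 184 183 184 186 187 174 164 155 143 131 153 184 189 184 183 184
  184]
 [185 187 186 186 186 186 177 136 119 118 109  94  89 143 186 188 185 183
  183]
 [182 185 186 187 187 184 154 119 127 116 105  86  71  93 176 189 186 184
  183]
 [182 183 185 186 188 187 165 120  89  76  69  48  64 112 186 189 186 185
  183]
 [182 183 182 185 186 189 189 160 105  83  81  78 119 169 192 188 186 186
  185]
 [185 183 182 182 184 186 189 191 174 162 161 160 176 191 186 187 186 186
  186]
 [188 185 184 182 183 184 184 188 191 192 193 191 187 185 185 184 185 185
  186]
 [194 189 185 183 182 183 185 185 187 188 188 187 186 182 184 183 184 185
  186]]
[522.02041638 184.24309492 151.38351063]
sq [306.65527974 248.81923707]
```

```bash
python3 - <<'E'
from h import *
ctrl.line_to(FIN+[0,0,203],feed=20); ctrl.hold(0.8); s=st("fin"); print(s["wrist_torque"].round(2),abs(s["joint_vel"]).max())
c=203+7.57
print("tail tip expect level",proj("scene",HOLE+286*U+[0,0,c]).round(1),"per10mm drop",proj("scene",HOLE+286*U+[0,0,c-10]).round(1))
print("stub end",proj("scene",HOLE-56*U+[0,0,c-1]).round(1))
im=ctrl.capture("scene"); cv2.imwrite("s8_raw.png",im[:,:,::-1])
cv2.imwrite("pics/s8.png",cv2.resize(im[165:250,222:322,::-1],None,fx=7,fy=7,interpolation=cv2.INTER_NEAREST))
E
```

```text
fin t 25.3 p [531.3  130.5  202.99] F [ 0.  -0.6 -7.5] w 12.2
[-0.03  0.01 -0.04] 0.08088812154334478
tail tip expect level [229.9 175.9] per10mm drop [230.  178.6]
stub end [310.6 232.1]
```

View pics/s8.png

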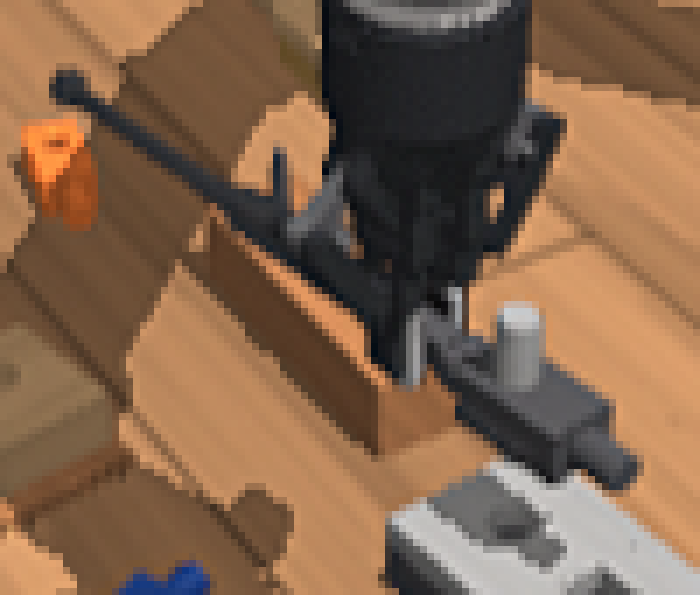

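```bash
python3 - <<'E'
from h import *
st("pre"); ctrl.close_job()
E
```

```text
pre t 25.35 p [531.3  130.51 202.98] F [ 0.5 -0.  -6.3] w 12.2
the job is handed in; nothing more can be done
```

The pin is home through the fork and the lever's eye. The joined lever was being held level over the anvil's round hole, with the grip on, when I handed the job in at 25.4 s.

- **Pin:** It went down without contact until the head met the fork, at tool height 79.3 mm against the 79.2 mm I expected. The picture after release shows it upright, with the head within 0.1 mm of the eye position I had measured.
- **Lift:** I gripped the bar at the balance point with 110 N. The lever hung level, with about 6.5 N of weight and less than 0.1 N m of moment.
- **Hold:** The arm was steady over the hole. In the side view the pin's head and the hole were shifted from prediction by nearly the same amount, so they agree to about 0.5 mm. The tail end and the fork's stub were within about 2 px of where a level lever would put them.
- **Not seen directly:** The fork hid the pin's tail, and the arm blocked the top view. The 30 mm clearance therefore comes from the tool height, with about 1 mm allowed for the fork's slack.
- **Disagreement:** The side camera sits about 1 px (2 to 3 mm) off from the top camera everywhere, which fits the stated calibration error.
- **Other things on the bench:** The arm touched none of them.

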